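Hold the hidden bolt head while the nut runs up

ROBOT

A 6-joint arm with a two-finger parallel gripper is mounted at the origin on a cart in front of the work surface, level with it; the furniture and walls round the work are solid. World frame = base frame: x ahead of the robot, y to its left, z up, the work surface at z = 0. Lengths are in m, angles in rad, forces in N, time in s.
With the tool pointing down it reaches from about 0.4 to 0.825 m from the base axis. Payload 7 kg.
Tool frame: the origin (TCP) lies midway between the tips of the shut fingers; the grasp point (between the pads) lies 19 mm behind it; z points along the fingers, x is the direction in which the jaws open and shut, and the axes are right-handed (so a half turn about z gives the same grasp; the last joint's range is limited). The gripper opens to 88 mm and grips with 3 to 60 N. Pads are 19 mm wide; open, the fingers measure 130 mm over their backs; the gripper's body (78 mm by 193 mm) begins 47 mm behind the grasp point.
Start: joints at [-0.993, 0.359, 0.012, 0, -1.224, -0.288], TCP at [0.193, -0.647, 0.227] pointing down, gripper open.
Joint ranges: [-3.07, 3.07], [-1.43, 2.12], [-1.02, 1.25], [-3.03, 1.67], [-3.05, -0], [-3.03, 3.03]. Speed limits (rad/s): [2.39, 2.39, 3.01, 3.14, 3.14, 3.14].

INTERFACE

Orientations are given as [roll, pitch, yaw] about the fixed x, y, z axes, in that order (R = Rz(yaw) Ry(pitch) Rx(roll)).
In Python, from station import arm, grab_frame, camera_params gives the robot as it stands.
- The arm moves only by the shell command python3 -m handwheel 'ROWS' [FORCE]. ROWS is JSON, a list that holds one entry, the list of rows, each a list of 5 numbers: the finger opening in m, from 0 to 0.0876, then the shift along the tool's x, y, z in m, then the turn about the tool's z in degrees. A call has 1 to 20 rows; each row is the pose to reach, as a shift and turn from the pose measured when the call began, along the tool's axes at that moment; what a row does not reach only later rows make up. A row lasts 1/12 s, in which the tool goes at most 41.7 mm and 7.16 degrees, less where a joint would pass 70% of its speed; a pose out of reach is approached as far as the arm can. A call with a gripper value outside its range is refused whole. The fingers move at their own pace and stop on an object; FORCE is the grip in N (left out, the last holds). Time passes only in rows, so rows that repeat a pose let the fingers close. It gives the time, the measured TCP pose, the force and the opening at its end, in the units of the state.
- arm.get_state(): the state, without advancing time (a new reading comes with each control period).
- grab_frame(name): name is "scene" or "top" or "wrist"; returns the picture (400x640x3 uint8, blue, green, red); there is no depth.
- camera_params(name): a dict with "intrinsics" (3x3 intrinsics, pixels), "k1" (the pictures are not rectified: a ray, as slopes to the right and down, at radius r is drawn at 1 + k1 r^2 times it, then the intrinsics apply), "R" (3x3) and "t" (3): a world point X has camera coordinates R X + t; the wrist camera has in their place "tool_from_camera" (4x4, takes a point from camera to tool coordinates, whose origin is the TCP and whose axes are the tool frame's). Camera axes: x right, y down, z forward; pixel columns grow to the right and rows downward; lengths in m; the calibration is good to about 2 mm. A picture is of the moment at which its call begins: read the wrist's pose just before it. camera_params takes no time and is no camera call.
- arm.job_done(): hands the job in, once; it reports no verdict.
The state is a dict: "t": time; "q": joint angles; "qd": joint speeds; "joint_efforts": joint torques, N m; "eef_pos": TCP position; "ee_rot": TCP orientation; "force": force on the tool from outside, world axes, zero at the start; "moment": the same for the moment, N m; "width": finger opening in m.
Only numpy, scipy, OpenCV 4.12 (cv2) and the standard library are available. Lean on these libraries where they do the work, as an engineer would, in place of code of your own. Each camera call takes 0.05 s, during which the arm holds its last target.

TASK

The slow nut runner is turning the nut on the front of the bracket, but the bolt just spins with it. Reach down into the narrow gap behind the bracket, grip the hidden brass bolt head with both fingers and hold it from turning until the nut has run up tight against the bracket (about ten seconds), and finish still holding the head. Grip lightly, no more than 50 N a finger, because brass marks; do not lean on the bracket, the plate behind it or the motor, and leave the small things lying around alone.

Things in the scene. Friction and masses are not known exactly. Their poses are not given: they have to be found in the camera images.
- fixture: Nut-running station, fixed to the worktop. Origin on the worktop under the bracket's rear face; z up; x along the bolt axis, from the motor (-x, robot side) to the bolt head (+x). Grey base 200 x 90 x 10 mm (x -136 to 64). Blue motor, 54 mm in diameter, and spindle: x -134 to -25, top at z 102.
- station: All that stands on the grey base: bracket, rear plate and motor. Origin in the middle of the top rear edge of the upright aluminium bracket: 80 mm wide (y), 6 mm thick (fixture x -6 to 0), top at z 98 mm. Behind it (+x) lies the gap, 48 mm wide, open above and at both sides, its floor at z 14 mm. Same axes as the fixture.
- rear_plate_top (a point): Middle of the top front edge of the dark plate on the far side of the gap: 80 mm wide, 6 mm thick (fixture x 48 to 54), top at z 98 mm.
- bolt_head (a point): Centre of the brass hexagonal bolt head, on the bolt axis in the middle of the gap: fixture x 24, y 0, z 75 mm. 24 mm across flats, 18 mm long, on a round neck 20 mm in diameter. x is the bolt axis; one pair of flats is square to this point's y. Free, it turns about +x at 0.6 rad/s with a mere 0.02 N m, so closing fingers turn it flat to themselves; with the nut tight, 0.08 N m.
- nut (a joint): Travel of the nut along the bolt towards the bracket, in m: 0 as at the start (6.4 mm clear of the bracket), 0.0064 tight. It advances 1.6 mm per radian that nut and bolt turn against each other, so only while the bolt is held: about 0.7 mm/s, some 9 s in all. It does not run back.
- nut_2 (a point): Loose hexagonal nut, 21 x 24 x 22 mm, to be left alone; the point is its centre, 11 mm above the worktop.
- spark_plug (a point): Loose spark plug, 18 x 78 x 18 mm, lying along its own y, to be left alone; the point is its centre, 9 mm above the worktop.
- feeler_gauge (a point): Loose steel feeler gauge, 22 x 95 x 14 mm, lying along its own y, to be left alone; the point is its centre, 7 mm above the worktop.

How it is judged:
By the outcome, as a careful person would: the job done as asked, in the order asked, and still so for the second after the job is handed in, while the arm keeps its last pose, push and grip.
It also fails if it takes over 48 s, if anything falls off the work surface, if the arm or the gripper's body presses on something with over 40 N, if the wrist force passes 120 N, or if a joint passes its speed limit or range.

## Working session

There is one attempt and no reset: what is moved stays moved. The work goes in short steps, Python scripts to look and compute and a shell command to move; the robot and the scene stay as the last step left them, time stands still between calls to the robot, and variables do not carry over. Pictures are saved under pics/ and viewed, and the job is handed in when it is done.

```bash
ls; mkdir -p pics
python3 - <<'E'
from station import arm, grab_frame, camera_params
import cv2
s=arm.get_state()
print({k:(v if not hasattr(v,'__len__') else [round(float(x),4) for x in v]) for k,v in s.items()})
for n in ("scene","top","wrist"):
    cv2.imwrite(f"pics/{n}0.png",grab_frame(n)); print(n,camera_params(n))
E
```

```text
pics
{'t': 0.0, 'q': [-0.9929, 0.3594, 0.0111, -0.0003, -1.2241, -0.2881], 'qd': [0.0007, -0.0016, 0.0012, -0.0012, 0.0007, 0.0003], 'joint_efforts': [0.0004, -58.2725, 29.3057, 6.9974, 0.0068, -0.0001], 'eef_pos': [0.1927, -0.6464, 0.2256], 'ee_rot': [-3.1414, -0.0017, 1.8604], 'force': [-0.1938, 0.4735, -0.294], 'moment': [0.023, -0.0033, -0.0064], 'width': 0.08743946663664677}
scene {'intrinsics': array([[471.71117429,   0.        , 317.13644922],
       [  0.        , 471.71117429, 186.46004832],
       [  0.        ,   0.        ,   1.        ]]), 'k1': -0.13489516332178497, 'R': array([[-0.91030199, -0.41376325, -0.01225801],
       [-0.17010106,  0.40090049, -0.90019133],
       [ 0.37738033, -0.81736085, -0.43532209]]), 't': array([0.64236963, 0.00928608, 1.01609877])}
top {'intrinsics': array([[379.98481036,   0.        , 319.34489226],
       [  0.        , 379.98481036, 201.67429561],
       [  0.        ,   0.        ,   1.        ]]), 'k1': -0.026014883029746066, 'R': array([[ 0.00364238, -0.99987445, -0.01542131],
       [-0.99431448, -0.00198009, -0.106465  ],
       [ 0.1064211 ,  0.01572142, -0.99419686]]), 't': array([0.41388213, 0.54201952, 0.86664201])}
wrist {'intrinsics': array([[318.07427387,   0.        , 324.61587654],
       [  0.        , 318.07427387, 197.39828148],
       [  0.        ,   0.        ,   1.        ]]), 'k1': -0.0036260918508116647, 'tool_from_camera': array([[ 9.99999754e-01, -5.20365329e-04, -4.70161161e-04,
         6.80618991e-04],
       [ 6.38700232e-04,  9.52636447e-01,  3.04110821e-01,
        -8.19448788e-02],
       [ 2.89643931e-04, -3.04111046e-01,  9.52636545e-01,
        -1.57537697e-01],
       [ 0.00000000e+00,  0.00000000e+00,  0.00000000e+00,
         1.00000000e+00]])}
```

View pics/scene0.png

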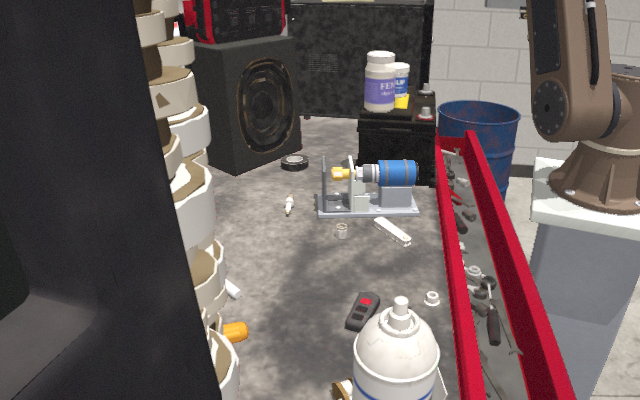

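View pics/top0.png

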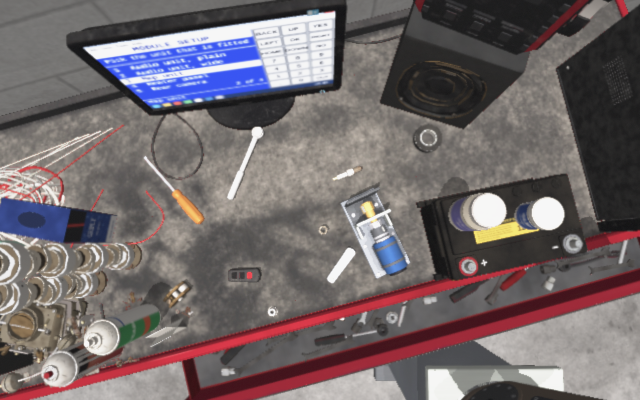

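View pics/wrist0.png

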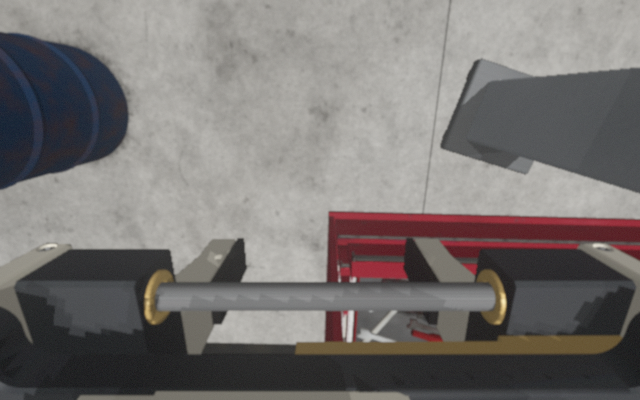

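The scene view shows the station near (370,190), with the brass head near (340,174). In the top view the station is around (375,235) and the brass head near (368,209). A battery with two bottles stands to its right. I'll enlarge both.

Run:
```python
import cv2
a=cv2.imread("pics/top0.png")[160:300,310:450]; cv2.imwrite("pics/topz.png",cv2.resize(a,(560,560),interpolation=cv2.INTER_CUBIC))
a=cv2.imread("pics/scene0.png")[140:250,280:430]; cv2.imwrite("pics/scz.png",cv2.resize(a,(750,550),interpolation=cv2.INTER_CUBIC))
```

```text
(no output)
```

View pics/topz.png

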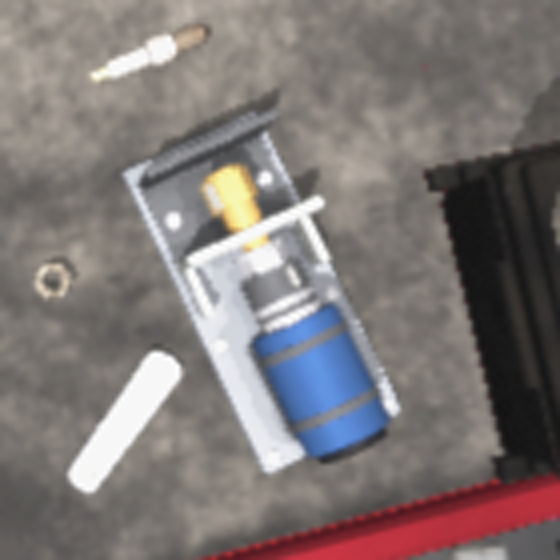

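View pics/scz.png

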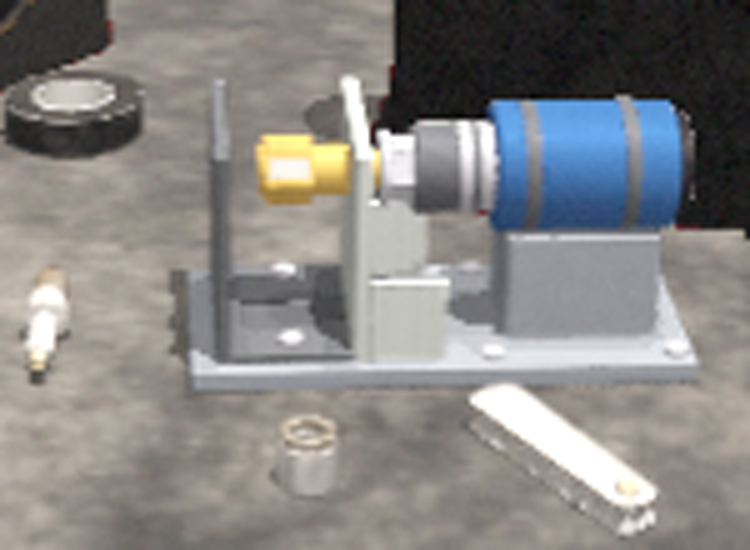

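```bash
cat > h.py <<'E'
from station import arm, grab_frame, camera_params
import numpy as np, cv2
from scipy.spatial.transform import Rotation as Ro
def ray(n,px,st=None):
    p=camera_params(n); D=np.array([p["k1"],0,0,0,0.])
    u=cv2.undistortPoints(np.array([[px]],float),p["intrinsics"],D,None,None,None)[0,0] if False else cv2.undistortPoints(np.array([[px]],float),p["intrinsics"],D)[0,0]
    d=np.array([u[0],u[1],1.])
    if n=="wrist":
        R=Ro.from_euler('xyz',st["ee_rot"]).as_matrix(); T=np.array(p["tool_from_camera"])
        return np.array(st["eef_pos"])+R@T[:3,3], R@T[:3,:3]@d
    R=np.array(p["R"]);return -R.T@np.array(p["t"]),R.T@d
def onz(n,px,z,st=None):
    c,d=ray(n,px,st); return c+d*(z-c[2])/d[2]
def tri(rs):
    A=np.zeros((3,3));b=np.zeros(3)
    for c,d in rs:
        d=d/np.linalg.norm(d);P=np.eye(3)-np.outer(d,d);A+=P;b+=P@c
    x=np.linalg.solve(A,b)
    return x,[np.linalg.norm(np.cross(x-c,d/np.linalg.norm(d))) for c,d in rs]
E
python3 - <<'E'
from h import *
np.set_printoptions(precision=4,suppress=True)
T=lambda x,y:(310+(x-1.5)/4,160+(y-1.5)/4); S=lambda x,y:(280+(x-2)/5,140+(y-2)/5)
# battery corner
print('bat',tri([ray('top',T(428,175)),ray('scene',(360,119))]))
br=[onz('top',T(*p),.098) for p in ((187,257),(322,198))]
rp=[onz('top',T(*p),.098) for p in ((148,184),(280,120))]
print('br',br,np.linalg.norm(br[0]-br[1])); print('rp',rp,np.linalg.norm(rp[0]-rp[1]))
for a,b in (br,rp):
    d=(b-a); print('yaw of -y dir+90',np.degrees(np.arctan2(d[1],d[0]))+90, (a+b)/2)
bc=[onz('top',T(*p),.010) for p in ((270,474),(398,410),(126,172))]
print('base',bc,np.linalg.norm(bc[0]-bc[2]),np.linalg.norm(bc[0]-bc[1]))
d=bc[2]-bc[0];print(np.degrees(np.arctan2(d[1],d[0])))
for n in('top','scene'):
    hsv=cv2.cvtColor(cv2.imread(f'pics/{n}0.png'),cv2.COLOR_BGR2HSV)
    m=cv2.inRange(hsv,(15,100,120),(35,255,255))
    k,l,st,c=cv2.connectedComponentsWithStats(m)
    for i in range(1,k):
        if 150<st[i][4]*3 and (abs(c[i]-np.array((368,209) if n=='top' else (340,174)))<25).all(): print(n,st[i],c[i])
print('head tri',tri([ray('top',T(231,186)),ray('scene',S(286,169))]))
print('nut',onz('top',T(53,279),.011),'plug',onz('top',T(150,54),.009),'feeler',onz('top',T(127,421),.007))
E
```

```text
bat (array([0.517 , 0.215 , 0.1625]), [np.float64(0.007206957340546648), np.float64(0.0072069573405466525)])
br [array([0.4854, 0.3336, 0.098 ]), array([0.5178, 0.2598, 0.098 ])] 0.08058576579793862
rp [array([0.5252, 0.3547, 0.098 ]), array([0.5607, 0.2822, 0.098 ])] 0.08071027072001849
yaw of -y dir+90 23.671229491302867 [0.5016 0.2967 0.098 ]
yaw of -y dir+90 26.03480902554758 [0.5429 0.3184 0.098 ]
base [array([0.3612, 0.2781, 0.01  ]), array([0.399 , 0.2016, 0.01  ]), array([0.541, 0.363, 0.01 ])] 0.1988781090023429 0.08533768346904494
25.281852173575707
scene [331 167  19  14 167] [340.2395 173.5988]
head tri (array([0.5247, 0.3064, 0.0764]), [np.float64(0.0017368711995331978), np.float64(0.0017368711995329861)])
nut [0.4762 0.407  0.011 ] plug [0.6136 0.3481 0.009 ] feeler [0.3918 0.3626 0.007 ]
```

Run:
```python
import cv2
a=cv2.imread("pics/top0.png")[160:300,400:600]; cv2.imwrite("pics/topb.png",cv2.resize(a,None,fx=4,fy=4,interpolation=cv2.INTER_CUBIC))
a=cv2.imread("pics/scene0.png")[40:190,345:455]; cv2.imwrite("pics/scb.png",cv2.resize(a,None,fx=4,fy=4,interpolation=cv2.INTER_CUBIC))
```

```text
(no output)
```

View pics/topb.png

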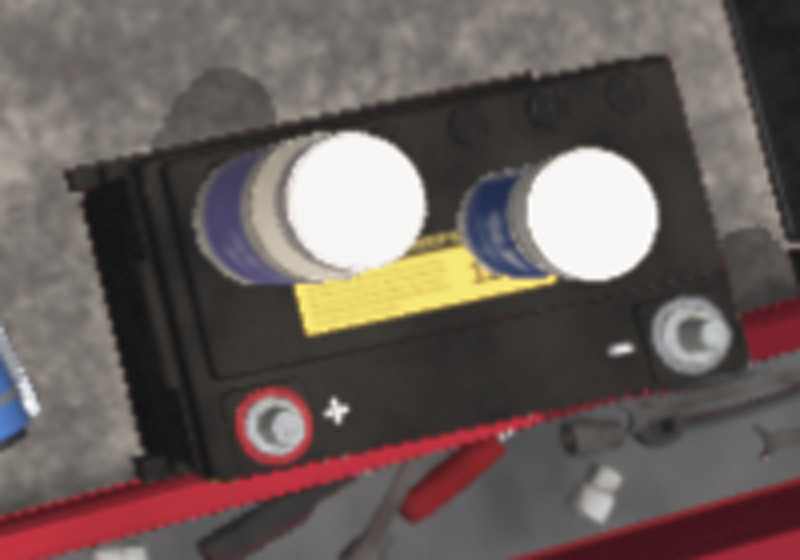

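View pics/scb.png

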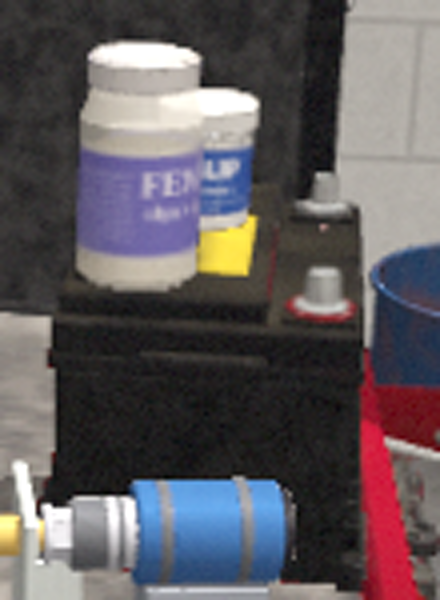

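Run:
```python
from h import *
np.set_printoptions(precision=4,suppress=True)
print('far-left top',tri([ray('top',(434,198.5)),ray('scene',(359,120))]))
print('near-left top',tri([ray('top',(451,277)),ray('scene',(435.5,121))]))
print('foot z~0',onz('top',(417,204),0.0), onz('top',(417,204),0.15))
print('terminal+',tri([ray('top',(468.5,267)),ray('scene',(426,107))]))
print('cap purple',tri([ray('top',(489,210)),ray('scene',(381,54))]))
print('cap blue',tri([ray('top',(548,213)),ray('scene',(402,64.5))]))
for z in(.14,.17): print(onz('top',(434,198.5),z),onz('top',(451,277),z),onz('top',(567,175),z))
```

```text
far-left top (array([0.5307, 0.1759, 0.147 ]), [np.float64(0.005161795593971618), np.float64(0.0051617955939715935)])
near-left top (array([0.3721, 0.1493, 0.1566]), [np.float64(0.005188017791263683), np.float64(0.005188017791263548)])
foot z~0 [0.5391 0.1773 0.    ] [0.5238 0.2136 0.15  ]
terminal+ (array([0.3964, 0.1221, 0.1767]), [np.float64(0.0019060414202207911), np.float64(0.0019060414202206417)])
cap purple (array([0.4994, 0.1226, 0.281 ]), [np.float64(0.0011953648965587107), np.float64(0.0011953648965586977)])
cap blue (array([ 0.4922, -0.0067,  0.2356]), [np.float64(0.007245099682145923), np.float64(0.007245099682145957)])
[0.5364 0.1756 0.14  ] [0.3757 0.1453 0.14  ] [ 0.5866 -0.1058  0.14  ]
[0.5329 0.1842 0.17  ] [0.3784 0.1551 0.17  ] [ 0.5812 -0.0865  0.17  ]
```

```bash
python3 -m handwheel '[[[0.0876,0,0,-0.03,0],[0.0876,0,0,-0.06,0],[0.0876,0.01,0.02,-0.09,0],[0.0876,0.03,0.04,-0.12,-2],[0.0876,0.05,0.07,-0.15,-4],[0.0876,0.07,0.10,-0.17,-6],[0.0876,0.09,0.13,-0.18,-8],[0.0876,0.11,0.16,-0.19,-8.7],[0.0876,0.13,0.19,-0.195,-8.7],[0.0876,0.15,0.22,-0.195,-8.7],[0.0876,0.17,0.25,-0.195,-8.7],[0.0876,0.19,0.28,-0.195,-8.7],[0.0876,0.21,0.3,-0.195,-8.7],[0.0876,0.235,0.325,-0.195,-8.7],[0.0876,0.26,0.345,-0.195,-8.7],[0.0876,0.26,0.345,-0.195,-8.7]]]'
```

```text
t: 1.48
eef_pos: [0.4509, -0.2951, 0.421]
ee_rot: [3.141, -0.002, 2.016]
force: [-0.7, -0.5, 0.6]
width: 0.0878
```

```bash
python3 -m handwheel '[[[0.0876,0.02,0.013,0,0],[0.0876,0.05,0.032,0,0],[0.0876,0.08,0.051,0,0],[0.0876,0.11,0.07,0,0],[0.0876,0.14,0.089,0,0],[0.0876,0.17,0.108,0,0],[0.0876,0.2,0.127,0,0],[0.0876,0.23,0.147,0,0],[0.0876,0.26,0.166,0,0],[0.0876,0.29,0.185,0,0],[0.0876,0.32,0.204,0,0],[0.0876,0.35,0.223,0,0],[0.0876,0.38,0.242,0,0],[0.0876,0.41,0.261,0,0],[0.0876,0.44,0.28,0.01,0],[0.0876,0.465,0.296,0.02,0],[0.0876,0.485,0.309,0.035,0],[0.0876,0.5,0.318,0.05,0],[0.0876,0.511,0.325,0.06,0],[0.0876,0.511,0.325,0.06,0]]]'
python3 - <<'E'
from h import *
s=arm.get_state(); f=grab_frame('wrist'); cv2.imwrite('pics/w1.png',f); cv2.imwrite('pics/top1.png',grab_frame('top'))
print(s['eef_pos'],s['ee_rot'],s['t'])
cv2.imwrite('pics/w1z.png',cv2.resize(f[60:260,200:450],None,fx=3,fy=3,interpolation=cv2.INTER_CUBIC))
E
```

```text
t: 3.15
eef_pos: [0.5235, 0.3076, 0.3586]
ee_rot: [-3.137, -0.001, 2.017]
force: [-0.2, -0.3, 0.0]
width: 0.0874
[0.52345675 0.30761013 0.35861415] [-3.13744164e+00 -9.95019039e-04  2.01713017e+00] 3.15
```

View pics/w1.png

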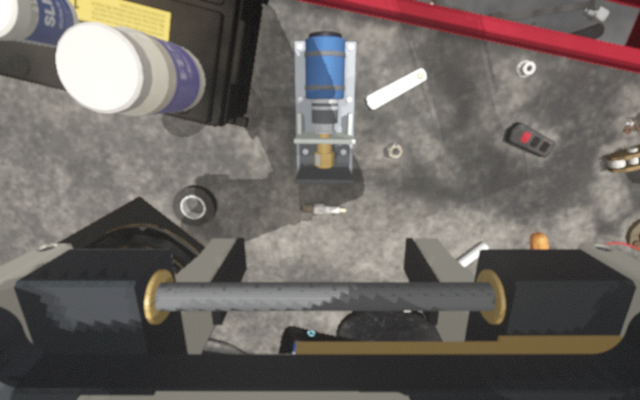

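View pics/w1z.png

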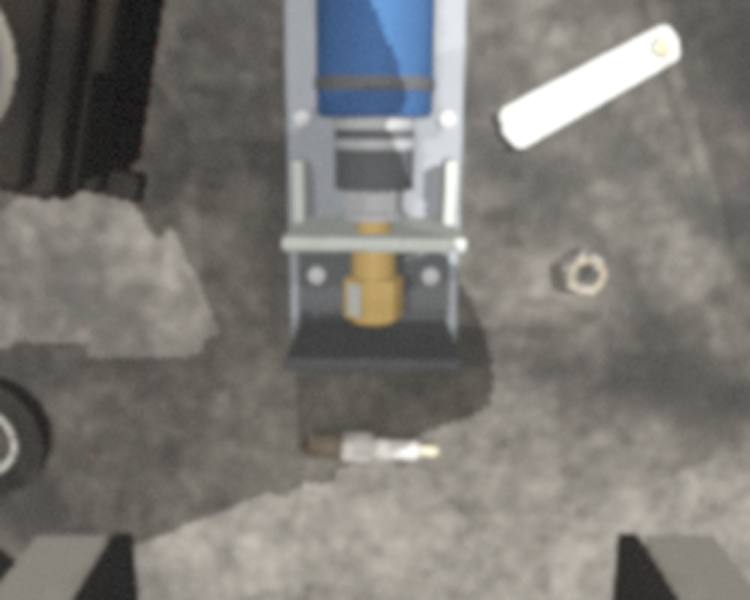

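View pics/top1.png

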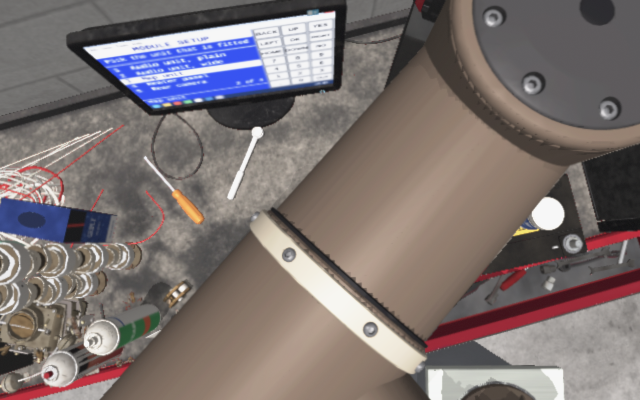

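Run:
```python
from h import *
np.set_printoptions(precision=4,suppress=True)
f=cv2.imread('pics/w1.png'); cv2.imwrite('pics/w1y.png',cv2.resize(f[125:190,285:365],None,fx=9,fy=9,interpolation=cv2.INTER_CUBIC))
s=arm.get_state()
W=lambda x,y:(200+(x-1)/3,60+(y-1)/3)
q=lambda x,y,z:onz('wrist',W(x,y),z,s)
a,b=q(283,250,.098),q(467,250,.098);c,d=q(290,358,.098),q(458,358,.098)
e=lambda a,b:(np.degrees(np.arctan2(*(b-a)[1::-1])),np.linalg.norm(b-a),(a+b)/2)
print('br',e(a,b));print('rp',e(c,d)); print('head z87',q(374,300,.087))
print('nut',q(585,273,.011),'plug',q(375,447,.009))
f1,f2=q(285,10,.01),q(291,330,.01);print(e(f1,f2))
f1,f2=q(467,10,.01),q(456,330,.01);print(e(f1,f2))
```

```text
br (np.float64(115.48266130919926), np.float64(0.08091248136502448), array([0.5034, 0.2968, 0.098 ]))
rp (np.float64(115.47681952430865), np.float64(0.07648835222668922), array([0.5478, 0.3175, 0.098 ]))
head z87 [0.5256 0.3069 0.087 ]
nut [0.4771 0.4088 0.011 ] plug [0.6152 0.3502 0.009 ]
(np.float64(25.020509965635462), np.float64(0.1615210109278089), array([0.5002, 0.2454, 0.01  ]))
(np.float64(25.033423218605275), np.float64(0.16154600838151928), array([0.4615, 0.3266, 0.01  ]))
```

View pics/w1y.png

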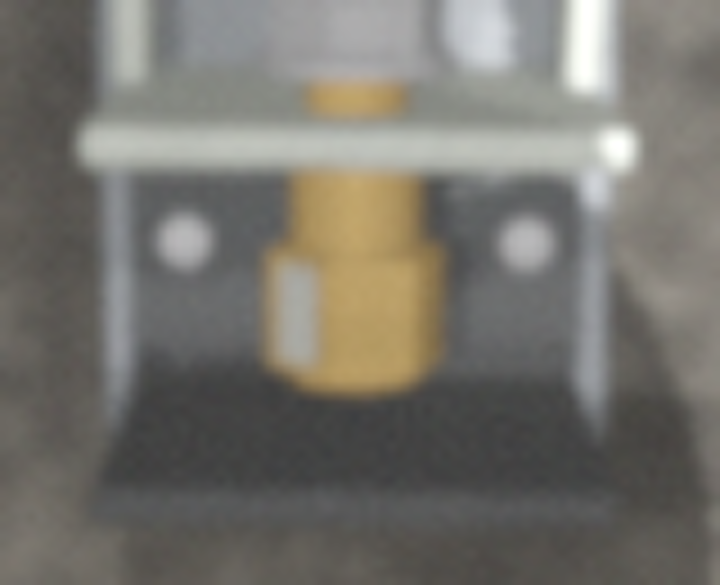

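```bash
python3 -m handwheel '[[[0.0876,-0.001,0.001,0.01,0.3],[0.0876,-0.0014,0.0016,0.03,0.3],[0.0876,-0.0014,0.0016,0.055,0.3],[0.0876,-0.0014,0.0016,0.08,0.3],[0.0876,-0.0014,0.0016,0.105,0.3],[0.0876,-0.0014,0.0016,0.13,0.3],[0.0876,-0.0014,0.0016,0.155,0.3],[0.0876,-0.0014,0.0016,0.18,0.3],[0.0876,-0.0014,0.0016,0.205,0.3],[0.0876,-0.0014,0.0016,0.225,0.3],[0.0876,-0.0014,0.0016,0.235,0.3],[0.0876,-0.0014,0.0016,0.235,0.3],[0.0876,-0.0014,0.0016,0.235,0.3]]]'
python3 - <<'E'
from h import *
s=arm.get_state(); f=grab_frame('wrist'); cv2.imwrite('pics/w2.png',f); g=grab_frame('scene')
print(s['eef_pos'],s['ee_rot'],s['t'])
cv2.imwrite('pics/s2z.png',cv2.resize(g[40:240,270:470],None,fx=3,fy=3,interpolation=cv2.INTER_CUBIC))
E
```

```text
t: 4.33
eef_pos: [0.5267, 0.3052, 0.1278]
ee_rot: [3.141, -0.001, 2.011]
force: [0.4, -0.6, 0.1]
width: 0.0875
[0.52666631 0.30524295 0.12779107] [ 3.14096570e+00 -1.00189637e-03  2.01063687e+00] 4.3333
```

View pics/w2.png

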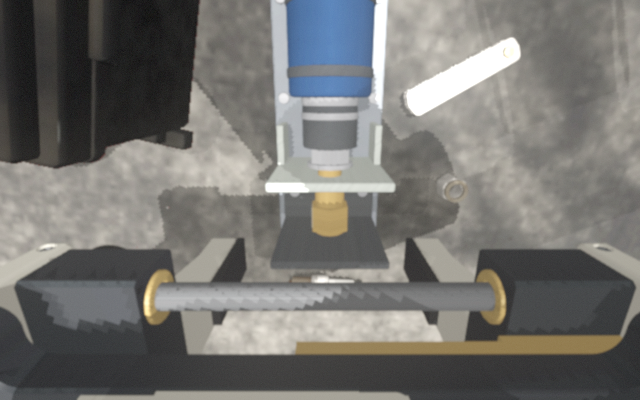

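View pics/s2z.png

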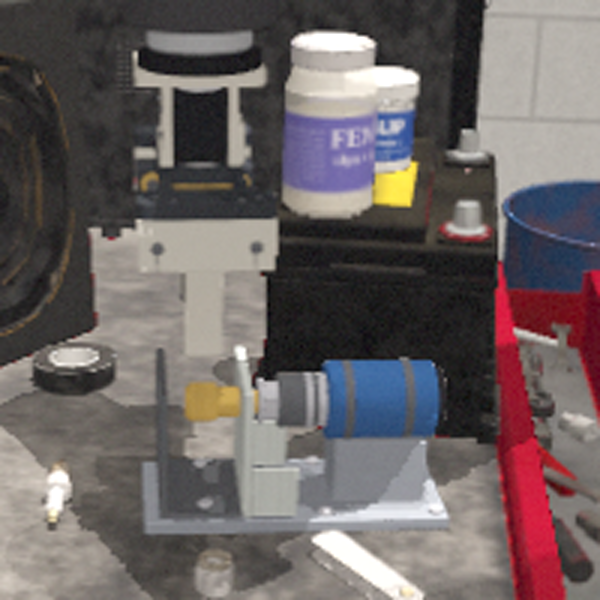

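Run:
```python
from h import *
np.set_printoptions(precision=4,suppress=True)
s=arm.get_state();R=Ro.from_euler('xyz',s['ee_rot']).as_matrix()
f=cv2.imread('pics/w2.png'); cv2.imwrite('pics/w2z.png',cv2.resize(f[130:280,180:420],None,fx=3.3,fy=3.3,interpolation=cv2.INTER_CUBIC))
for n,px,z in(('brL',(267,190.5),.098),('brR',(394,190.5),.098),('rpL',(272,262),.098),('rpR',(388,262),.098),('head',(329,215),.087),('bat',(190,145),0.0),('battop',(100,160),.15)):
    p=onz('wrist',px,z,s); print(n,p,'tool',R.T@(p-s['eef_pos']))
```

```text
brL [0.5183 0.2632 0.098 ] tool [-0.0351 -0.0263  0.0307]
brR [0.485  0.3341 0.098 ] tool [ 0.0433 -0.0262  0.0308]
rpL [0.563  0.2848 0.098 ] tool [-0.0346  0.0233  0.0308]
rpR [0.5302 0.3546 0.098 ] tool [0.0426 0.0235 0.031 ]
head [0.5204 0.3067 0.087 ] tool [ 0.0034 -0.0059  0.0418]
bat [0.5424 0.1804 0.    ] tool [-0.1204 -0.04    0.1285]
battop [0.5181 0.1946 0.15  ] tool [-0.0969 -0.0555 -0.0215]
```

View pics/w2z.png

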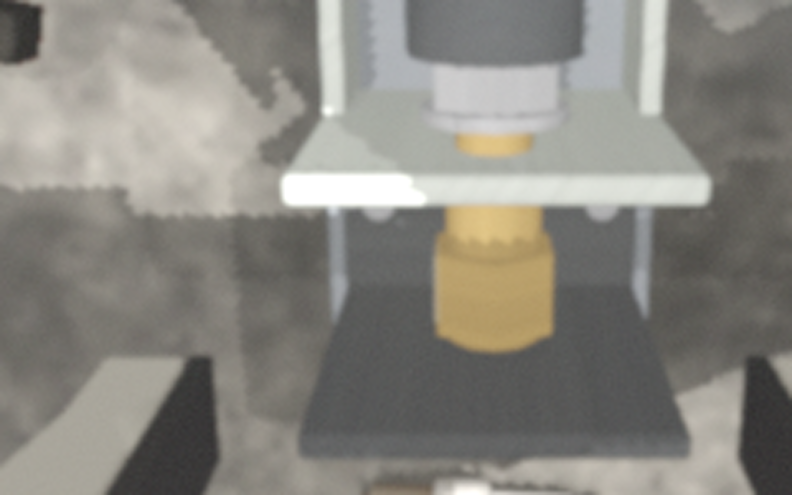

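```bash
python3 -m handwheel '[[[0.0876,0.002,-0.001,0.005,0],[0.0876,0.003,-0.0012,0.01,0],[0.0876,0.003,-0.0012,0.018,0],[0.0876,0.003,-0.0012,0.026,0],[0.0876,0.003,-0.0012,0.034,0],[0.0876,0.003,-0.0012,0.042,0],[0.0876,0.003,-0.0012,0.05,0],[0.0876,0.003,-0.0012,0.058,0],[0.0876,0.003,-0.0012,0.065,0],[0.0876,0.003,-0.0012,0.07,0],[0.0876,0.003,-0.0012,0.0718,0],[0.0876,0.003,-0.0012,0.0718,0]]]'
python3 - <<'E'
from h import *
s=arm.get_state(); f=grab_frame('wrist'); cv2.imwrite('pics/w3.png',f); g=grab_frame('scene')
print(s['eef_pos'],s['ee_rot'],s['t'],s['force'])
cv2.imwrite('pics/s3z.png',cv2.resize(g[90:240,290:440],None,fx=4,fy=4,interpolation=cv2.INTER_CUBIC))
E
```

```text
t: 5.43
eef_pos: [0.5247, 0.3082, 0.0564]
ee_rot: [3.14, -0.001, 2.011]
force: [-0.2, 0.4, 0.0]
width: 0.0876
[0.52465302 0.30821181 0.05638955] [ 3.13987027e+00 -1.42354380e-03  2.01096102e+00] 5.4333 [-0.24816406  0.37286112  0.03513449]
```

View pics/w3.png

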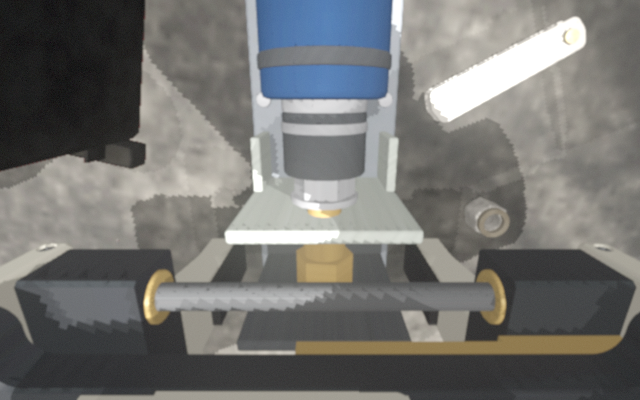

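View pics/s3z.png

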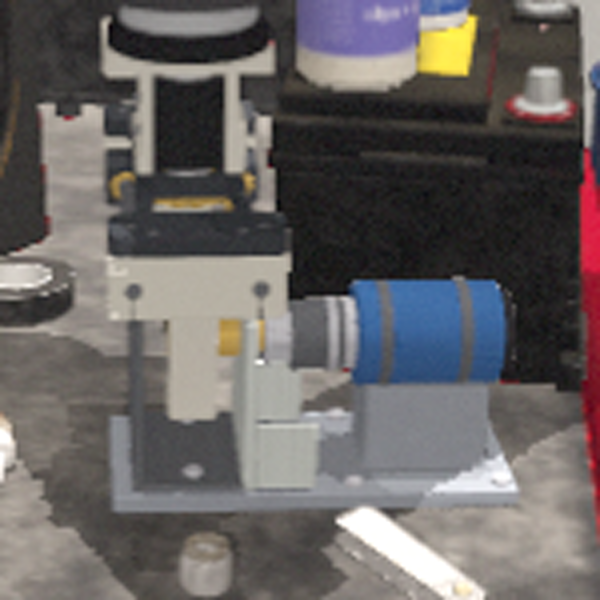

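The fingers are down in the gap on both sides of the head. In the wrist view the head is centred at about x=325, and the scene view shows the finger between the two plates. I'll close lightly.

```bash
python3 - <<'E'
from h import *
s=arm.get_state();R=Ro.from_euler('xyz',s['ee_rot']).as_matrix()
for px in ((228,243),(421,243)): print((R.T@(onz('wrist',px,.098,s)-s['eef_pos'])).round(4))
for px in ((297,262),(353,262)): print((R.T@(onz('wrist',px,.082,s)-s['eef_pos'])).round(4))
E
python3 -m handwheel '[[[0.06,0,0,0,0],[0.05,0,0,0,0],[0.04,0,0,0,0],[0.034,0,0,0,0],[0.03,0,0,0,0],[0.028,0,0,0,0],[0.026,0,0,0,0],[0.026,0,0,0,0]]]' 10
```

```text
[-0.0385 -0.0253 -0.0409]
[ 0.0394 -0.0252 -0.0408]
[-0.0125 -0.0077 -0.0248]
[ 0.0138 -0.0077 -0.0248]
t: 6.2
eef_pos: [0.525, 0.3086, 0.0573]
ee_rot: [3.139, -0.002, 2.011]
force: [-0.7, 0.1, 0.1]
width: 0.0398
```

```bash
python3 -m handwheel '[[[0.03,0,0,0.001,0],[0.027,0,0,0.001,0],[0.024,0,0,0.001,0],[0.02,0,0,0.001,0],[0.015,0,0,0.001,0],[0.01,0,0,0.001,0],[0.01,0,0,0.001,0],[0.01,0,0,0.001,0]]]' 15; python3 -c "
from h import *
s=arm.get_state();print(s['force'],s['moment'],s['width'])"
```

```text
t: 6.87
eef_pos: [0.5251, 0.3082, 0.0562]
ee_rot: [3.139, -0.001, 2.011]
force: [2.6, -3.9, -1.7]
width: 0.0254
[ 2.62977226 -3.88570385 -1.68162203] [-1.42179567 -1.02675042  0.01201575] 0.025388932475286268
```

```bash
python3 -m handwheel '[[[0.005,-0.0003,0,0,0],[0.005,-0.0003,0,0,0],[0.005,-0.0003,0,0,0],[0.005,-0.0003,0,0,0],[0.005,-0.0003,0,0,0],[0.005,-0.0003,0,0,0]]]' 25; python3 -c "
from h import *
s=arm.get_state();R=Ro.from_euler('xyz',s['ee_rot']).as_matrix();print(R.T@s['force'],R.T@s['moment'],s['width'])"
```

```text
t: 7.37
eef_pos: [0.5252, 0.3081, 0.0562]
ee_rot: [3.139, -0.002, 2.011]
force: [0.7, -0.0, -1.5]
width: 0.0246
[-0.29646801  0.58961775  1.54973384] [-0.050029   -0.34227712  0.00889805] 0.024564792683897448
```

```bash
python3 -m handwheel '[[[0.005,0,0,0,0],[0.005,0,0,0,0],[0.005,0,0,0,0],[0.005,0,0,0,0],[0.005,0,0,0,0],[0.005,0,0,0,0],[0.005,0,0,0,0],[0.005,0,0,0,0],[0.005,0,0,0,0],[0.005,0,0,0,0],[0.005,0,0,0,0],[0.005,0,0,0,0]]]' 30
python3 - <<'E'
from h import *
s=arm.get_state();R=Ro.from_euler('xyz',s['ee_rot']).as_matrix();print(R.T@s['force'],R.T@s['moment'],s['width'],s['t'])
f=grab_frame('wrist'); g=grab_frame('scene')
a=cv2.resize(f[170:300,230:420],None,fx=4,fy=4,interpolation=cv2.INTER_CUBIC)
cv2.imwrite('pics/w4.png',a)
cv2.imwrite('pics/s4.png',cv2.resize(g[140:200,315:425],None,fx=7,fy=7,interpolation=cv2.INTER_CUBIC))
E
```

```text
t: 8.37
eef_pos: [0.5251, 0.308, 0.0561]
ee_rot: [3.139, -0.002, 2.011]
force: [1.4, -0.4, -0.4]
width: 0.0249
[-0.92779017  1.0780727   0.44293232] [-0.04036064 -0.4489133  -0.02703573] 0.02486580697784201 8.3667
```

View pics/w4.png

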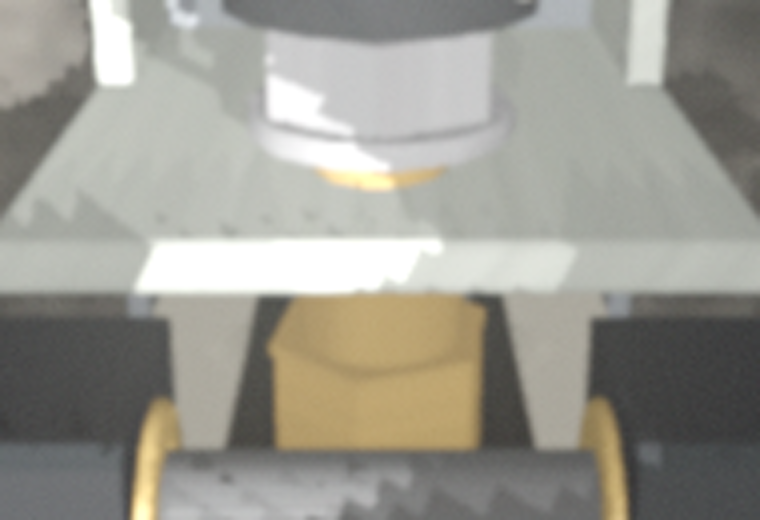

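View pics/s4.png

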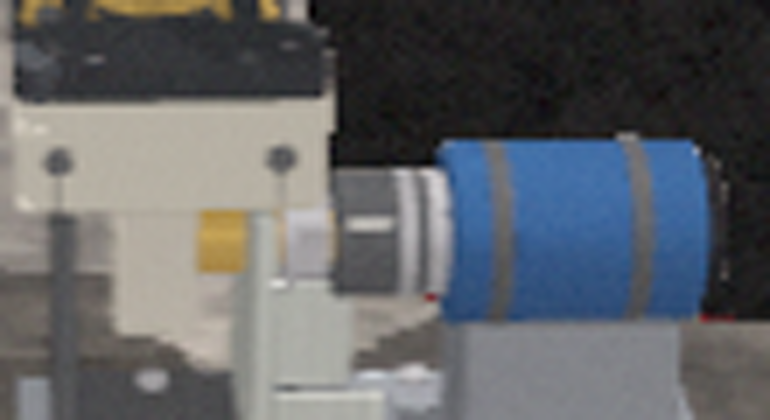

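The head sits between the pads, with its corner line at about (275–485, 345). Next I'll hold and see whether the width stays steady and the nut closes.

```bash
python3 -m handwheel '[[[0.005,-0.0002,0,0,0],[0.005,-0.0002,0,0,0],[0.005,-0.0002,0,0,0],[0.005,-0.0002,0,0,0],[0.005,-0.0002,0,0,0],[0.005,-0.0002,0,0,0],[0.005,-0.0002,0,0,0],[0.005,-0.0002,0,0,0],[0.005,-0.0002,0,0,0],[0.005,-0.0002,0,0,0],[0.005,-0.0002,0,0,0],[0.005,-0.0002,0,0,0],[0.005,-0.0002,0,0,0],[0.005,-0.0002,0,0,0],[0.005,-0.0002,0,0,0],[0.005,-0.0002,0,0,0],[0.005,-0.0002,0,0,0],[0.005,-0.0002,0,0,0]]]' 35
python3 - <<'E'
from h import *
s=arm.get_state();R=Ro.from_euler('xyz',s['ee_rot']).as_matrix();print(R.T@s['force'],R.T@s['moment'],s['width'],s['t'])
f=grab_frame('wrist'); g=grab_frame('scene')
a=cv2.resize(f[170:300,230:420],None,fx=4,fy=4,interpolation=cv2.INTER_CUBIC)
cv2.imwrite('pics/w5.png',a)
E
```

```text
t: 9.97
eef_pos: [0.5252, 0.308, 0.0562]
ee_rot: [3.139, -0.002, 2.011]
force: [-2.0, 2.3, -0.8]
width: 0.0247
[ 2.96184094 -0.8655178   0.79341818] [ 0.20370548  1.09789192 -0.01889839] 0.024726269210044786 9.9667
```

View pics/w5.png

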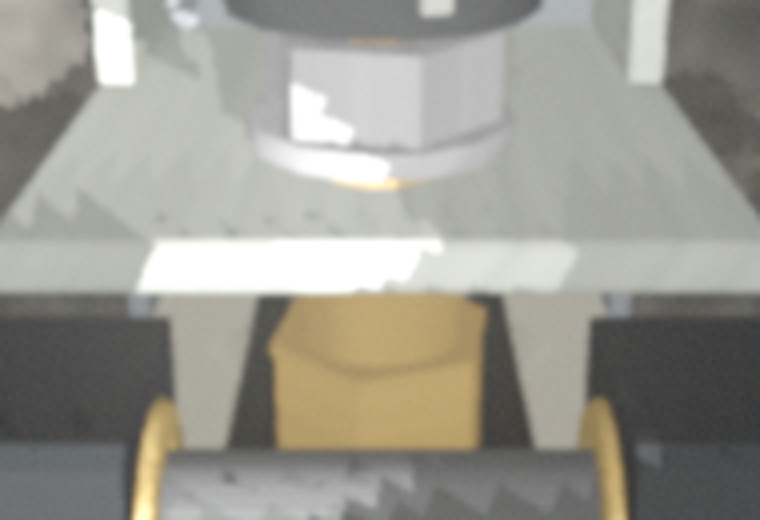

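The nut is advancing (its flange has moved down from y≈170 to 182) and the head isn't turning. I'll keep holding.

```bash
python3 -m handwheel '[[[0.005,0.0001,0,0,0],[0.005,0.0001,0,0,0],[0.005,0.0001,0,0,0],[0.005,0.0001,0,0,0],[0.005,0.0001,0,0,0],[0.005,0.0001,0,0,0],[0.005,0.0001,0,0,0],[0.005,0.0001,0,0,0],[0.005,0.0001,0,0,0],[0.005,0.0001,0,0,0],[0.005,0.0001,0,0,0],[0.005,0.0001,0,0,0],[0.005,0.0001,0,0,0],[0.005,0.0001,0,0,0],[0.005,0.0001,0,0,0],[0.005,0.0001,0,0,0],[0.005,0.0001,0,0,0],[0.005,0.0001,0,0,0],[0.005,0.0001,0,0,0],[0.005,0.0001,0,0,0]]]' 35
python3 -m handwheel '[[[0.005,0,0,0,0],[0.005,0,0,0,0],[0.005,0,0,0,0],[0.005,0,0,0,0],[0.005,0,0,0,0],[0.005,0,0,0,0],[0.005,0,0,0,0],[0.005,0,0,0,0],[0.005,0,0,0,0],[0.005,0,0,0,0],[0.005,0,0,0,0],[0.005,0,0,0,0],[0.005,0,0,0,0],[0.005,0,0,0,0],[0.005,0,0,0,0],[0.005,0,0,0,0],[0.005,0,0,0,0],[0.005,0,0,0,0],[0.005,0,0,0,0],[0.005,0,0,0,0]]]'
python3 -m handwheel '[[[0.005,0,0,0,0],[0.005,0,0,0,0],[0.005,0,0,0,0],[0.005,0,0,0,0],[0.005,0,0,0,0],[0.005,0,0,0,0],[0.005,0,0,0,0],[0.005,0,0,0,0],[0.005,0,0,0,0],[0.005,0,0,0,0],[0.005,0,0,0,0],[0.005,0,0,0,0],[0.005,0,0,0,0],[0.005,0,0,0,0],[0.005,0,0,0,0],[0.005,0,0,0,0],[0.005,0,0,0,0],[0.005,0,0,0,0],[0.005,0,0,0,0],[0.005,0,0,0,0]]]'
python3 - <<'E'
from h import *
s=arm.get_state();R=Ro.from_euler('xyz',s['ee_rot']).as_matrix();print(R.T@s['force'],R.T@s['moment'],s['width'],s['t'])
f=grab_frame('wrist')
cv2.imwrite('pics/w6.png',cv2.resize(f[170:300,230:420],None,fx=4,fy=4,interpolation=cv2.INTER_CUBIC))
E
```

```text
t: 11.73
eef_pos: [0.5252, 0.308, 0.0561]
ee_rot: [3.139, -0.002, 2.011]
force: [-1.1, 0.6, -1.5]
width: 0.0246
t: 13.4
eef_pos: [0.5252, 0.3081, 0.0562]
ee_rot: [3.139, -0.002, 2.011]
force: [-0.8, 0.5, -0.8]
width: 0.0245
t: 15.07
eef_pos: [0.5252, 0.308, 0.0561]
ee_rot: [3.139, -0.002, 2.011]
force: [-0.4, 1.3, -0.3]
width: 0.0243
[1.3354074  0.19049212 0.34413852] [0.11978816 0.32086636 0.04777585] 0.024329821522437615 15.0667
```

View pics/w6.png

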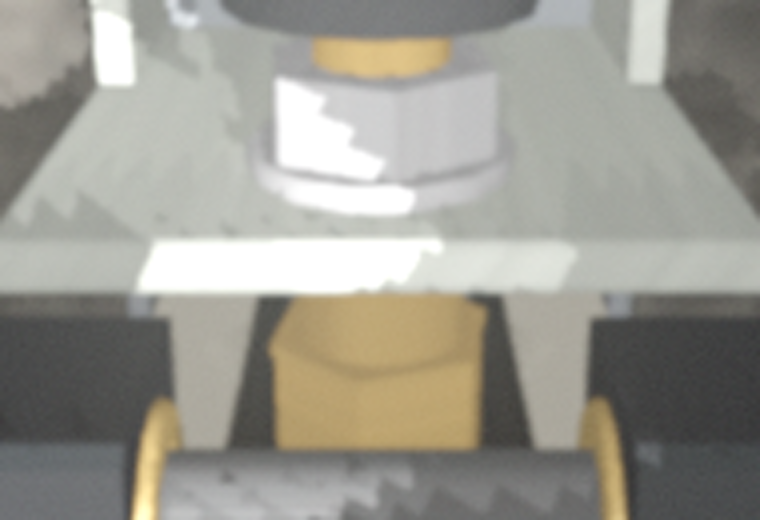

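The nut flange is now at y≈210 with no brass showing ahead of it, and the head hasn't moved. I'll hold for longer, with a picture partway.

```bash
python3 -m handwheel '[[[0.005,0,0,0,0],[0.005,0,0,0,0],[0.005,0,0,0,0],[0.005,0,0,0,0],[0.005,0,0,0,0],[0.005,0,0,0,0],[0.005,0,0,0,0],[0.005,0,0,0,0],[0.005,0,0,0,0],[0.005,0,0,0,0],[0.005,0,0,0,0],[0.005,0,0,0,0],[0.005,0,0,0,0],[0.005,0,0,0,0],[0.005,0,0,0,0],[0.005,0,0,0,0],[0.005,0,0,0,0],[0.005,0,0,0,0],[0.005,0,0,0,0],[0.005,0,0,0,0]]]'
python3 -m handwheel '[[[0.005,0,0,0,0],[0.005,0,0,0,0],[0.005,0,0,0,0],[0.005,0,0,0,0],[0.005,0,0,0,0],[0.005,0,0,0,0],[0.005,0,0,0,0],[0.005,0,0,0,0],[0.005,0,0,0,0],[0.005,0,0,0,0],[0.005,0,0,0,0],[0.005,0,0,0,0],[0.005,0,0,0,0],[0.005,0,0,0,0],[0.005,0,0,0,0],[0.005,0,0,0,0],[0.005,0,0,0,0],[0.005,0,0,0,0],[0.005,0,0,0,0],[0.005,0,0,0,0]]]'
python3 - <<'E'
from h import *
cv2.imwrite('pics/w7.png',cv2.resize(grab_frame('wrist')[170:300,230:420],None,fx=4,fy=4,interpolation=cv2.INTER_CUBIC))
E
python3 -m handwheel '[[[0.005,0,0,0,0],[0.005,0,0,0,0],[0.005,0,0,0,0],[0.005,0,0,0,0],[0.005,0,0,0,0],[0.005,0,0,0,0],[0.005,0,0,0,0],[0.005,0,0,0,0],[0.005,0,0,0,0],[0.005,0,0,0,0],[0.005,0,0,0,0],[0.005,0,0,0,0],[0.005,0,0,0,0],[0.005,0,0,0,0],[0.005,0,0,0,0],[0.005,0,0,0,0],[0.005,0,0,0,0],[0.005,0,0,0,0],[0.005,0,0,0,0],[0.005,0,0,0,0]]]'
python3 - <<'E'
from h import *
s=arm.get_state();print(s['force'],s['moment'],s['width'],s['t'])
f=cv2.resize(grab_frame('wrist')[170:300,230:420],None,fx=4,fy=4,interpolation=cv2.INTER_CUBIC)
cv2.imwrite('pics/w8.png',f)
a=cv2.imread('pics/w7.png');d=cv2.absdiff(a,f);print('diff mean/max w7-w8',d[20:220,230:520].mean(),d[20:220,230:520].max(), 'w6',cv2.absdiff(a,cv2.imread('pics/w6.png'))[20:220,230:520].mean())
E
```

```text
t: 16.78
eef_pos: [0.5252, 0.3081, 0.0562]
ee_rot: [3.139, -0.002, 2.011]
force: [-0.4, -0.1, -1.6]
width: 0.0244
t: 18.45
eef_pos: [0.5252, 0.308, 0.0561]
ee_rot: [3.139, -0.002, 2.011]
force: [-0.9, -0.3, -1.7]
width: 0.0246
t: 20.17
eef_pos: [0.5252, 0.308, 0.0562]
ee_rot: [3.139, -0.002, 2.011]
force: [-0.9, 1.3, -0.6]
width: 0.0245
[-0.87261371  1.29177635 -0.63237816] [0.24434695 0.18706855 0.03416948] 0.024531262278856557 20.1667
diff mean/max w7-w8 0.6604080459770115 6 w6 3.484580459770115
```

View pics/w7.png

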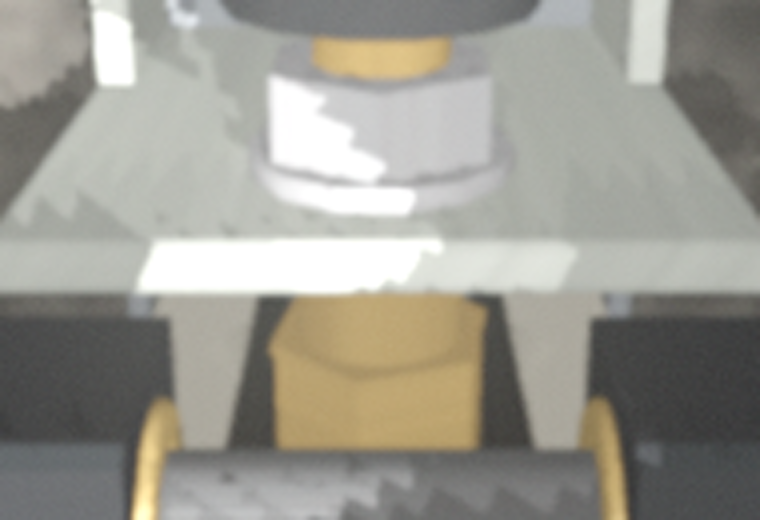

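View pics/w8.png

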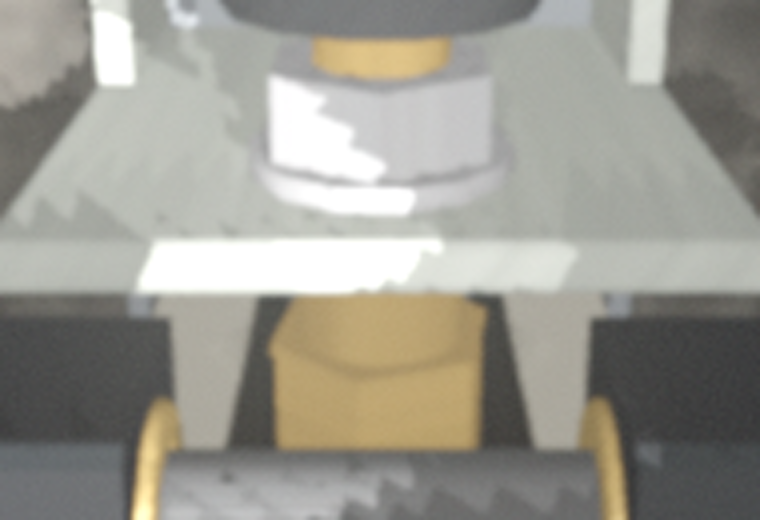

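Between the last two pictures, 1.7 s apart, the nut stayed still against the bracket and the head stayed still in the grip, so the nut is tight.

```bash
python3 -c "
from station import arm
arm.job_done(); s=arm.get_state(); print(s['t'],s['width'],s['force'])"
```

```text
the job is handed in; nothing more can be done
the job is handed in; nothing more can be done
```

I lowered the open fingers into the gap behind the bracket and gripped the brass head across its flats at 35 N a finger. I held it from about t = 7.2 s, handed the job in at about 20.2 s, and was still holding the head then.

- **Nut:** In the wrist pictures it ran up to the bracket and then stopped. The last two, 1.7 s apart, were practically identical. That is how I judged it tight; I had no direct reading of the nut's travel.
- **Grip:** The head did not turn, and the finger opening stayed at 24.3–24.9 mm for a head 24 mm across. Contact force at the wrist stayed under 5 N in every reading.
- **Surroundings:** I saw no sign of touching the bracket, rear plate, motor or battery. I did not move near the loose parts.
- **Disagreements:** My measurements of the station differed by 1 to 5 mm between views, and early battery sightings by 5 to 7 mm. I settled the station with close wrist views before gripping, and the force readings then showed the grip was centred to within a few tenths of a millimetre.

No check failed. A last state reading after hand-in was refused, so the final numbers are from just before it.

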